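# Set out the rolling mill's drive parts for reassembly

### The job

Get the rolling mill's drive ready for reassembly: seat the flange whose bolt holes match the studs fully down on the green stud plate, then put the blue spacer ring over its spindle and the green gear, collar up, on top, so that the spacer lies between flange and gear. Stand the small pinion upright, red boss up, in line with the green bearing block, off its left-hand end as the robot sees it (the robot's left), with a gap of about 3 cm. Leave the flange that does not fit, the yellow tin and the amber oil bottle where they are.

Things in the scene. Friction and masses are not known exactly. Their poses are not given: they have to be found in the camera images.
- stud_plate: Target, fixed to the bench. Green square plate 90 x 90 mm, 16 mm thick, with four upright brass studs (8 mm thick, 14 mm high, tapered to 4.4 mm over the top 4 mm) in a square, at x = +-24 and y = +-24 mm. Origin: centre of the underside; z up, x and y along the plate's sides. It may be turned by up to about 15 degrees.
- bearing_block: Target, fixed. Green block: foot 60 x 110 mm, 12 mm thick; body on it 44 x 70 mm to 30 mm height, with a bright steel shaft lengthwise (31 mm to its top). Origin: centre of the underside; z up, y along its 110 mm length, +y to the robot's left, so its left end is at y = +55 mm. May be turned by up to 14 degrees.
- flange_four: Loose flange, about 0.4 kg. Dark square plate 72 x 72 x 10 mm, four 13 mm through holes at x = +-24, y = +-24 mm (any quarter turn fits). Aluminium hub: shoulder 35 mm across up to 18 mm height, then a spindle 22 mm across to 46 mm, tapering to 14 mm at its top at 52 mm: grip the spindle. Origin: centre of the underside, z up. Seated, it is 16 mm above the stud plate's origin.
- flange_three: Loose flange that does not fit: same plate, hub and size as flange_four but with three 13 mm holes in a triangle. It stays where it lies. Origin: centre of the plate's underside; z up.
- gear: Loose gear, about 0.35 kg. Green disc with dark teeth, 82 mm over the teeth, 12 mm thick, with a steel collar 44 mm across rising from 12 to 32 mm height; a 27 mm bore goes through all of it. Take it by the collar. Origin: centre of the underside; z up, collar up. On the spacer its origin is 26 mm above the flange's origin.
- spacer: Loose blue nylon ring, 40 mm across, 8 mm high, 27 mm bore, lying flat, about 0.02 kg. Origin: centre of the underside; z along the bore, up. On the flange's shoulder its origin is 18 mm above the flange's origin.
- pinion: Loose small pinion standing upright, about 0.15 kg: steel, toothed, 37 mm across over the teeth and 28 mm high, topped by a smooth red boss 20 mm across up to 48 mm height. Take it by the boss. Origin: centre of the underside; z up. Its place is at about x = 0, y = +103 mm in the bearing block's frame.
- wax_tin: Bystander: low round yellow tin, 30 mm across, 14 mm high, loose, near the parts. Origin: centre of the underside.
- oil_bottle: Bystander: amber bottle with a black cap, 44 mm across, 110 mm high, loose, at the far side. Origin: centre of the underside.
Things that resemble listed ones, but are neither listed nor needed, are in the scene too. What is shaped like the flange_four but purple or turquoise is not meant.

How it is judged:
At the end, for the whole second after the job is handed in: Flange flat on the plate, spacer on its shoulder, gear (collar up) on the spacer: each centred within 7 mm, within 2.5 mm of its seated height, level; pinion upright on the bench, 86 to 120 mm left of the block's centre, within 18 mm of its long axis; all at rest (horizontal distance between flange_four and stud_plate below 0.007 m and z of flange_four in the frame of stud_plate between 0.013 and 0.0185 m and angle between each of flange_four, gear's own z axis and vertical below 0.06 rad and horizontal distance between each of spacer, gear and flange_four below 0.008 m and z of spacer in the frame of flange_four between 0.0155 and 0.0205 m and z of gear in the frame of flange_four between 0.0235 and 0.0285 m and angle between pinion's own z axis and vertical below 0.1 rad and y of pinion in the frame of bearing_block between 0.086 and 0.12 m and x of pinion in the frame of bearing_block between -0.018 and 0.018 m and z of pinion in the frame of bearing_block between -0.004 and 0.004 m and linear speed of each of flange_four, spacer, gear, pinion below 0.02 m/s and angular speed of each of flange_four, spacer, gear, pinion below 0.2 rad/s); the robot touches nothing.
It fails at once if the three-hole flange is shifted by more than 20 mm (distance of flange_three from where it was at the start of the episode above 0.02 m).
It fails at once if the yellow tin is shifted by more than 20 mm (distance of wax_tin from where it was at the start of the episode above 0.02 m).
It fails at once if the oil bottle is shifted by more than 20 mm or tipped (distance of oil_bottle from where it was at the start of the episode above 0.02 m or angle between oil_bottle's own z axis and vertical above 0.3 rad).
It also fails if it takes over 115 s, if anything falls off the work surface, if the arm or the gripper's body presses on something with over 40 N, if the wrist force passes 120 N, or if a joint passes its speed limit or range.

### The arm

A 6-joint arm with a two-finger parallel gripper is mounted at the origin on the work surface. World frame = base frame: x ahead of the robot, y to its left, z up, the work surface at z = 0. Lengths are in m, angles in rad, forces in N, time in s.
With the tool pointing down it reaches from about 0.325 to 0.875 m from the base axis. Payload 4.4 kg.
Tool frame: the origin (TCP) lies on the centre line of the jaws, within the pads' length; the fingertips stand 25 mm ahead of it and the grasp point (between the pads) lies 6 mm ahead of it (ctrl.tcp_to_tips is the distance from the TCP to the fingertips, in m); z points along the fingers, y is the line along which they close (so a half turn about z gives the same grasp; the last joint's range is limited). The gripper opens to 85 mm and grips with 20 to 120 N. Pads are 22 mm wide; open, the fingers measure 114 mm over their backs; the gripper's body (76 mm by 85 mm) begins 54 mm behind the grasp point. The pads swing forward as they close: fully open they stand 13 mm farther back than shut.
Start: joints at [-1.438, 0.207, 1.542, -0, 1.393, -0.15], TCP at [0.161, -0.552, 0.256] pointing down, gripper open.
Joint ranges: [-2.73, 2.73], [-0.86, 2.22], [0.23, 2.46], [-1.11, 4.25], [0.08, 2.63], [-2.82, 2.82]. Speed limits (rad/s): [2.79, 2.79, 3.14, 3.14, 3.14, 3.14].

### API

Orientations are given as a unit quaternion [x, y, z, w].
In Python, from rig import sensors, get_image, camera_info, ctrl gives the robot as it stands.
- The arm moves only by the tool move_arm, never from a script. Its argument "rows" is one flat list of numbers, 5 for each row, row after row: the opening, from 0 (shut) to 1 (fully open), then the shift along the tool's x, y, z in cm, then the turn about the tool's z in rad. A call has 1 to 5 rows; each row is the pose to reach, as a shift and turn from the pose commanded when the call began, along the tool's axes at that moment; what a row does not reach only later rows make up. A row lasts 1/8 s, in which the tool goes at most 62.5 mm and 10.7 degrees, less where a joint would pass 70% of its speed; a pose out of reach is approached as far as the arm can. A call with a gripper value outside its range is refused whole. The fingers move at their own pace and stop on an object; "grip_force" is the grip in N (left out, the last holds). Time passes only in rows, so rows that repeat a pose let the fingers close. It gives the time, the measured TCP pose, the force, the opening and the grip force at its end, in the units of the state.
- sensors.state(): the state, without advancing time (a new reading comes with each control period).
- get_image(name): name is "scene" or "top" or "wrist"; returns (picture, depth): 480x640x3 uint8, blue, green, red; 480x640 float32, m along the optical axis (not along the pixel's ray), 0 where there is no reading.
- camera_info(name): a dict with "camera_matrix" (3x3 intrinsics, pixels), "world_to_cam" (4x4, takes a point from world to camera coordinates). Camera axes: x right, y down, z forward; pixel columns grow to the right and rows downward; lengths in m; the calibration is good to about 2 mm. A picture is of the moment at which its call begins: read the wrist's pose just before it. camera_info takes no time and is no camera call; for the wrist camera it gives the pose at the moment of the call.
- ctrl.hand_in(): hands the job in; it is judged then, once.
The state is a dict: "t": time; "joint_pos": joint angles; "joint_vel": joint speeds; "joint_efforts": joint torques, N m; "ee_pos": TCP position; "tool_rot": TCP orientation; "force": force on the tool from outside, world axes, zero at the start; "moment": the same for the moment, N m; "grip_width": finger opening in m; "grasp_force": force on a finger pad.
Only numpy, scipy, OpenCV 4.12 (cv2) and the standard library are available. Lean on these libraries where they do the work, as an engineer would, in place of code of your own. Each camera call takes 0.05 s, during which the arm holds its last target. There are 200 camera calls.

## Working session

There is one attempt and no reset: what is moved stays moved. The work goes in short steps, Python scripts to look and compute and a tool call to move; the robot and the scene stay as the last step left them, time stands still between calls to the robot, and variables do not carry over. Pictures are saved under pics/ and viewed, at most 14 in all, crops included, and the job is handed in when it is done.

Besides the shell and the picture viewer there is one more tool, called after "Emit:" as name(argument=value, ...) on one line, values as JSON. move_arm: Moves the arm, as the interface text tells. Its arguments: {"type":"object","properties":{"rows":{"type":"array","items":{"type":"number"}},"grip_force":{"type":"number"}},"required":["rows"]}

```bash
ls; mkdir -p pics; cat > h.py <<'E'
import numpy as np, cv2
from rig import sensors, get_image, camera_info, ctrl
def snap(n,f=None):
    s=sensors.state(); c=camera_info(n); im,d=get_image(n)
    if f: cv2.imwrite(f'pics/{f}.png',im)
    np.savez(f'{n}.npz',im=im,d=d,K=c['camera_matrix'],T=c['world_to_cam'])
    return im,d,np.array(c['camera_matrix']),np.array(c['world_to_cam'])
def load(n):
    z=np.load(f'{n}.npz'); return z['im'],z['d'],z['K'],z['T']
def cloud(d,K,T):
    v,u=np.mgrid[:d.shape[0],:d.shape[1]]
    p=np.stack([(u-K[0,2])/K[0,0]*d,(v-K[1,2])/K[1,1]*d,d],-1)
    R,t=T[:3,:3],T[:3,3]
    return (p-t)@R
def px(u,v,z,K,T):
    "pixel -> world on plane z"
    R,t=T[:3,:3],T[:3,3]; o=-R.T@t; r=R.T@np.linalg.inv(K)@np.array([u,v,1.])
    return o+r*(z-o[2])/r[2]
def rel(x,y,z,yaw=None):
    "shift in tool axes cm to reach world TCP pos"
    s=sensors.state(); q=np.array(s['tool_rot'])
    from scipy.spatial.transform import Rotation as Ro
    R=Ro.from_quat(q).as_matrix()
    print('shift cm',np.round(R.T@(np.array([x,y,z])-s['ee_pos'])*100,2),'tool y dir deg',np.round(np.degrees(np.arctan2(R[1,1],R[0,1])),1),'toolx',np.round(R[:,0],2))
E
python3 - <<'E'
from h import *
for n in ('scene','top'):
    im,d,K,T=snap(n,n+'0'); print(n,K[0,0],(-T[:3,:3].T@T[:3,3]).round(3))
s=sensors.state(); print({k:np.round(v,3) for k,v in s.items()})
E
```

```text
pics
scene 572.3649745073037 [0.898 0.605 0.669]
top 571.8591056161323 [ 0.448 -0.006  0.957]
{'t': np.float64(0.1), 'joint_pos': array([-1.438,  0.207,  1.543,  0.   ,  1.393, -0.151]), 'joint_vel': array([-0.   , -0.001, -0.003, -0.   , -0.001,  0.001]), 'joint_efforts': array([-1.0000e-03, -3.8409e+01, -2.9255e+01, -0.0000e+00,  5.0000e-03,
        0.0000e+00]), 'ee_pos': array([ 0.161, -0.551,  0.255]), 'tool_rot': array([ 0.99 ,  0.141,  0.   , -0.001]), 'force': array([ 0.295, -0.745, -0.47 ]), 'moment': array([-0.027, -0.002,  0.022]), 'grasp_force': np.float64(0.0), 'grip_width': np.float64(0.086)}
```

View pics/top0.png

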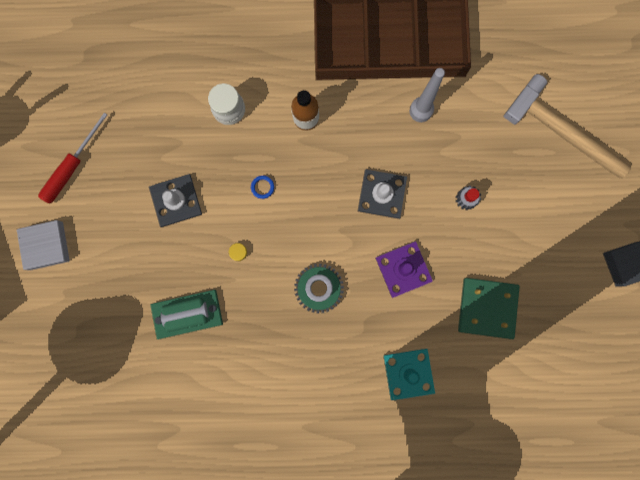

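View pics/scene0.png

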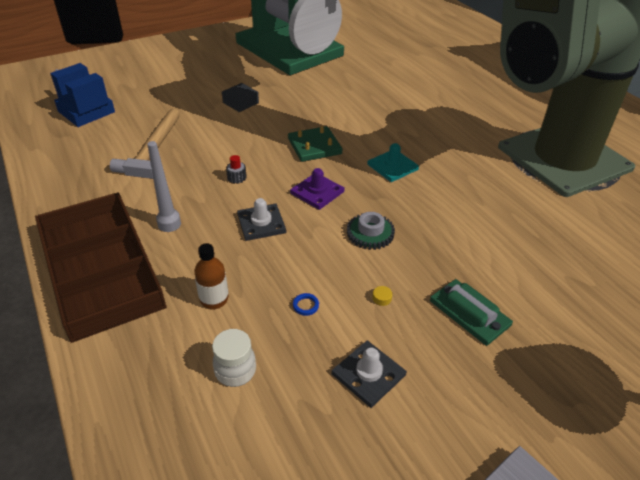

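The top view shows two dark flanges at about (175,200) and (383,192), the spacer at (263,187), the gear at (319,288), the pinion at (470,196), the stud plate at (490,308) and the bearing block at (187,313). The tin is at (238,252) and the bottle at (305,110). I need closer crops to count the flange holes.

```bash
python3 - <<'E'
from h import *
im,d,K,T=load('top')
cr=lambda u,v,r=36:cv2.resize(im[v-r:v+r,u-r:u+r],(396,290) if 0 else (290,290),interpolation=cv2.INTER_CUBIC)
o=np.vstack([np.hstack([cr(175,200),cr(383,192)]),np.hstack([cr(490,308),cr(187,313,40)])])
o=cv2.convertScaleAbs(o,alpha=1.6,beta=15)
cv2.imwrite('pics/crops.png',o)
P=cloud(d,K,T); z=P[...,2]
def reg(name,u,v,r,zl,zh):
    S=np.zeros_like(z,bool); S[v-r:v+r,u-r:u+r]=1
    m=S&(z>zl)&(z<zh)&(d>0); p=P[m]
    b=cv2.minAreaRect(p[:,:2].astype(np.float32)*1000)
    c,rad=cv2.minEnclosingCircle(p[:,:2].astype(np.float32)*1000)
    print(name,m.sum(),'med',np.median(p,0).round(4),'rect',np.round(b[0],1),np.round(b[1],1),round(b[2],1),'circ',np.round(c,1),round(rad,1))
reg('fl plate',175,200,38,.005,.013); reg('fl spindle',175,200,38,.035,.06)
reg('fr plate',383,192,38,.005,.013); reg('fr spindle',383,192,38,.035,.06)
reg('spacer',263,187,20,.004,.012)
reg('gear disc',319,288,34,.008,.016);reg('gear collar',319,288,34,.027,.036)
reg('pin boss',470,196,24,.04,.055);reg('pin',470,196,24,.02,.055)
reg('plate',490,308,42,.011,.021);reg('studs',490,308,42,.024,.034)
reg('block foot',187,313,45,.007,.016);reg('block body',187,313,45,.022,.036)
reg('tin',238,252,15,.01,.02);
E
```

```text
fl plate 1326 med [0.6197 0.245  0.0096] rect [623.7 239.3] [73.4 95.8] 15.4 circ [622.6 243. ] 55.4
fl spindle 164 med [0.6191 0.247  0.0494] rect [620.4 248.5] [20.7 20.7] 46.2 circ [620.6 249. ] 11.0
fr plate 1303 med [ 0.6229 -0.0996  0.0096] rect [ 642.  -100.5] [ 85.8 119.5] 73.6 circ [ 639.9 -110. ] 67.8
fr spindle 156 med [ 0.6229 -0.0996  0.0499] rect [624.4 -99.6] [20.3 21.7] 86.0 circ [ 624.7 -100.3] 11.2
spacer 251 med [0.6414 0.1014 0.0073] rect [639.5 100.8] [61.3 63. ] 85.1 circ [636.8 106.3] 37.9
gear disc 1139 med [0.4679 0.0091 0.0116] rect [468.3   9.3] [80.9 80.5] 88.6 circ [468.4   9.4] 41.1
gear collar 357 med [0.4682 0.0094 0.0316] rect [468.6   9.7] [42. 42.] 88.9 circ [468.5   9.4] 21.8
pin boss 129 med [ 0.6122 -0.2414  0.0473] rect [ 613.1 -241.2] [18.8 18.9] 88.2 circ [ 613.5 -241.4] 10.2
pin 378 med [ 0.6106 -0.239   0.0287] rect [ 613.  -241.5] [36.  36.7] 14.3 circ [ 613.6 -241.9] 19.1
plate 2953 med [ 0.4301 -0.2677  0.0154] rect [ 430.4 -268.3] [90.6 90. ] 81.5 circ [ 430.6 -268.4] 61.9
studs 81 med [ 0.4126 -0.2846  0.0279] rect [ 430.4 -268.4] [56.1 53.8] 81.3 circ [ 429.8 -268.7] 38.0
block foot 1169 med [0.4299 0.2189 0.0116] rect [429.9 229. ] [ 60. 111.] 11.5 circ [429.4 228.3] 61.3
block body 1188 med [0.4298 0.2278 0.0294] rect [429.9 229.2] [44.  73.3] 11.3 circ [430.2 228.4] 38.5
tin 238 med [0.531  0.1431 0.0137] rect [531.  143.9] [26.8 28.9] 0.9 circ [531.4 143.4] 14.9
```

View pics/crops.png

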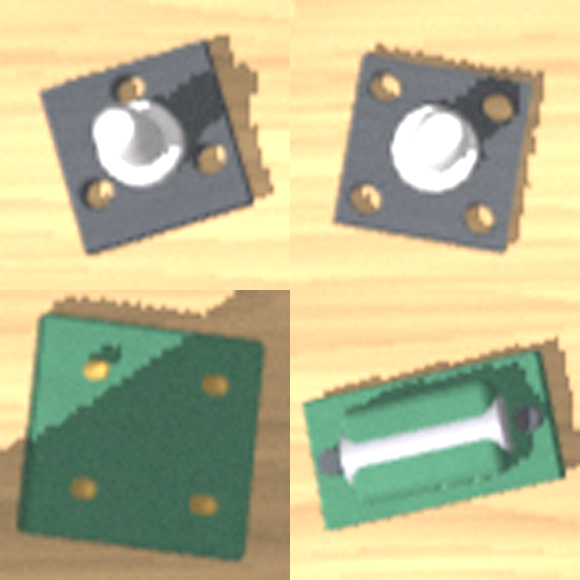

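The right-hand dark flange at (383,192) has four holes, and the left one has three. The stud plate is clear. Next I work out the flange yaw and the first shift.

```bash
python3 - <<'E'
from h import *
im,d,K,T=load('top')
P=cloud(d,K,T)
g=cv2.cvtColor(im,cv2.COLOR_BGR2HSV)
for nm,(u,v) in {'four':(383,192)}.items():
    S=np.zeros(d.shape,bool); S[v-34:v+34,u-34:u+34]=1
    m=(S&(P[...,2]>.004)&(P[...,2]<.014)&(g[...,1]<90)).astype(np.uint8)
    m=cv2.morphologyEx(m,cv2.MORPH_OPEN,np.ones((3,3)))
    p=P[m>0][:,:2].astype(np.float32)*1000; print(nm,cv2.minAreaRect(p))
# spacer blue
S=(abs(g[...,0].astype(int)-112)<12)&(g[...,1]>150); S[:150]=0;S[230:]=0;S[:,:230]=0;S[:,300:]=0
p=P[S&(d>0)]; print('spacer',cv2.minEnclosingCircle(p[:,:2].astype(np.float32)*1000),np.median(p[:,2]))
print(ctrl.tcp_to_tips); rel(.6238,-.1,.15)
E
```

```text
four ((624.8190307617188, -100.31890869140625), (72.31979370117188, 73.3412094116211), 78.8537826538086)
spacer ((641.5202026367188, 100.92538452148438), 19.264755249023438) 0.00756567847566425
0.025
shift cm [ 57.07 -30.35  10.6 ] tool y dir deg -73.7 toolx [0.96 0.28 0.  ]
```

Emit:
move_arm(rows=[1,57.1,-30.4,0,0,1,57.1,-30.4,0,0,1,57.1,-30.4,0,0,1,57.1,-30.4,0,0,1,57.1,-30.4,0,0], grip_force=40)

```text
t: 0.72
ee_pos: [0.3857, -0.332, 0.256]
tool_rot: [0.99, 0.141, -0.0, -0.0]
force: [-0.1, -1.0, 0.4]
grip_width: 0.0851
grasp_force: 0.0
```

```bash
python3 -c "
from h import *
rel(.6242,-.1003,.15)"
```

```text
shift cm [ 29.38 -15.57  10.6 ] tool y dir deg -73.8 toolx [ 0.96  0.28 -0.  ]
```

Emit:
move_arm(rows=[1,29.3,-15.6,0,0,1,29.3,-15.6,0,0,1,29.3,-15.6,0,0,1,29.3,-15.6,0,0,1,29.3,-15.6,4,0])

```text
t: 1.35
ee_pos: [0.6069, -0.1187, 0.2311]
tool_rot: [0.99, 0.142, 0.003, 0.001]
force: [0.9, -1.0, 0.7]
grip_width: 0.0855
grasp_force: 0.0
```

Emit:
move_arm(rows=[1,0,0,2,0,1,0,0,2,0])

```text
t: 1.6
ee_pos: [0.6016, -0.1194, 0.2055]
tool_rot: [0.99, 0.142, -0.003, -0.001]
force: [-0.6, 0.6, 0.3]
grip_width: 0.0857
grasp_force: 0.0
```

```bash
python3 - <<'E'
from h import *
im,d,K,T=snap('wrist','w1')
P=cloud(d,K,T); z=P[...,2]
m=(d>0)&(z>.03)&(z<.06)&(abs(P[...,0]-.624)<.04)&(abs(P[...,1]+.1)<.04); p=P[m]
print(m.sum(),cv2.minEnclosingCircle(p[:,:2].astype(np.float32)*1000),p[:,2].max())
rel(.6242,-.1003,.047)
E
```

```text
809 ((626.384521484375, -98.91161346435547), 11.023815155029297) 0.05462687922824105
shift cm [ 2.71 -1.29 16.03] tool y dir deg -73.8 toolx [ 0.96  0.28 -0.  ]
```

View pics/w1.png

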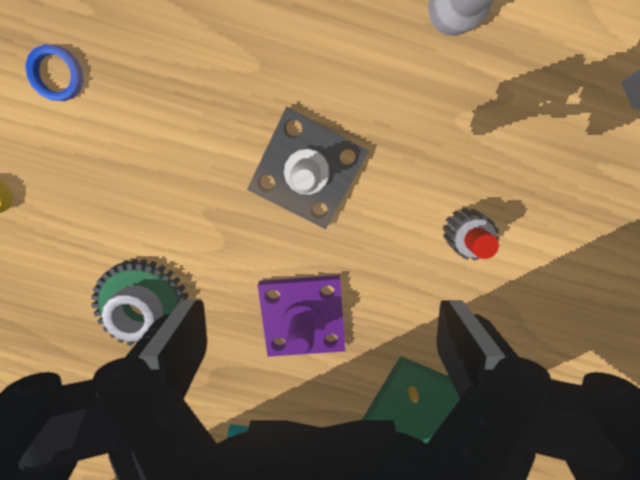

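The wrist view shows the four-hole flange at (310,167), with the purple decoy at (303,315) behind it. The grasp approach is clear.

Emit:
move_arm(rows=[1,2.7,-1.3,4,0,1,2.7,-1.3,9,0,1,2.7,-1.3,9,0])

```text
t: 2.02
ee_pos: [0.6222, -0.1004, 0.1153]
tool_rot: [0.99, 0.14, -0.004, -0.002]
force: [-0.3, 1.3, -0.6]
grip_width: 0.0856
grasp_force: 0.0
```

```bash
python3 - <<'E'
from h import *
im,d,K,T=snap('wrist','w2')
P=cloud(d,K,T); z=P[...,2]
for a,b in ((.03,.06),(.046,.06),(.005,.014)):
    m=(d>0)&(z>a)&(z<b)&(abs(P[...,0]-.624)<.06)&(abs(P[...,1]+.1)<.06); p=P[m]
    print(m.sum(),cv2.minEnclosingCircle(p[:,:2].astype(np.float32)*1000),p[:,2].max(),cv2.minAreaRect(p[:,:2].astype(np.float32)*1000))
rel(.6250,-.0996,.047)
E
```

```text
1710 ((626.6002807617188, -98.92108917236328), 11.12704086303711) 0.05404872474323127 ((626.6727905273438, -98.96931457519531), (21.69162940979004, 21.21292495727539), 15.445944786071777)
1350 ((626.6248779296875, -99.06705474853516), 11.077181816101074) 0.05404872474323127 ((626.5469970703125, -98.8578109741211), (21.19572639465332, 21.661264419555664), 64.66513061523438)
9940 ((626.3977661132812, -98.85084533691406), 50.61623764038086) 0.013962902467727757 ((626.1641235351562, -99.13839721679688), (72.35201263427734, 72.74392700195312), 78.43787384033203)
shift cm [ 0.1  -0.11  7.13] tool y dir deg -73.9 toolx [ 0.96  0.28 -0.  ]
```

Emit:
move_arm(rows=[1,0.2,-0.1,5,0,1,0.2,-0.1,7,0,0,0.2,-0.1,7.1,0,0,0.2,-0.1,7.1,0,0,0.2,-0.1,7.1,0])

```text
t: 2.7
ee_pos: [0.6293, -0.0989, 0.0501]
tool_rot: [0.99, 0.141, 0.002, 0.001]
force: [0.7, -1.0, -0.3]
grip_width: 0.0326
grasp_force: 0.0
```

Emit:
move_arm(rows=[0,0,0,0,0,0,0,0,0,0,0,0,0,0,0], grip_force=80)

```text
t: 3.08
ee_pos: [0.6291, -0.0986, 0.05]
tool_rot: [0.99, 0.141, 0.001, 0.001]
force: [-1.3, 0.9, 5.4]
grip_width: 0.0192
grasp_force: 78.3
```

Emit:
move_arm(rows=[0,0,0,-3,0,0,0,0,-8,0,0,0,0,-12,0,0,0,0,-12,0])

```text
t: 3.58
ee_pos: [0.6305, -0.0991, 0.1722]
tool_rot: [0.99, 0.142, 0.004, 0.002]
force: [0.1, -0.5, -3.5]
grip_width: 0.0191
grasp_force: 79.0
```

```bash
python3 - <<'E'
from h import *
rel(.4304,-.2684,.17)
im,d,K,T=snap('wrist','w3')
P=cloud(d,K,T); print(sensors.state()['grip_width'])
E
```

```text
shift cm [-23.95  10.64   0.09] tool y dir deg -73.7 toolx [0.96 0.28 0.01]
0.018913009065656808
```

View pics/w3.png

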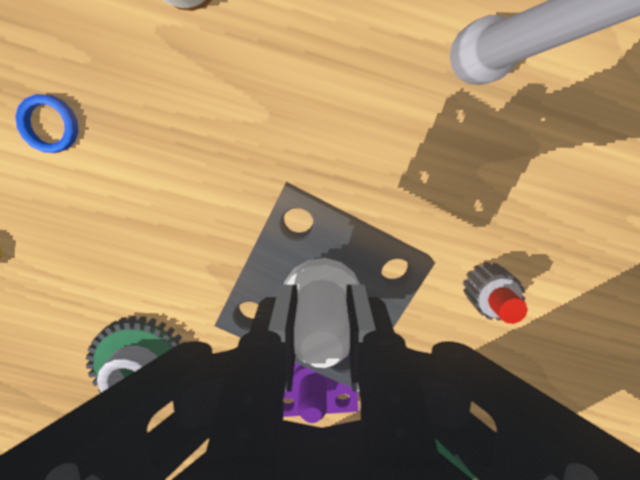

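The flange is held, with its holes visible at (298,220), (395,268) and (250,310). I move over the stud plate and measure the flange and plate together.

Emit:
move_arm(rows=[0,-24.2,10.7,-1,-0.046,0,-24.2,10.7,-1,-0.046,0,-24.2,10.7,-1,-0.046,0,-24.2,10.7,-1,-0.046,0,-24.2,10.7,-1,-0.046])

```text
t: 4.25
ee_pos: [0.4211, -0.2693, 0.1748]
tool_rot: [0.987, 0.162, -0.002, -0.002]
force: [-0.5, 1.6, -2.9]
grip_width: 0.0194
grasp_force: 79.1
```

Emit:
move_arm(rows=[0,0,0,0,0,0,0,0,0,0])

```text
t: 4.5
ee_pos: [0.4258, -0.2677, 0.1768]
tool_rot: [0.986, 0.165, -0.0, -0.001]
force: [0.4, -0.0, -4.2]
grip_width: 0.0193
grasp_force: 79.1
```

```bash
cat >> h.py <<'E'
def plane(p):
    c=np.median(p,0); 
    for _ in range(4):
        A=np.c_[p[:,:2],np.ones(len(p))]; k=np.linalg.lstsq(A,p[:,2],rcond=None)[0]; r=p[:,2]-A@k; p=p[abs(r)<max(.0015,2*r.std())]
    return k
E
python3 - <<'E'
from h import *
s=sensors.state();e=np.array(s['ee_pos']);print(e.round(4))
for n in ('wrist','top'):
    im,d,K,T=snap(n,n+'4')
    P=cloud(d,K,T); z=P[...,2]
    near=(d>0)&(np.hypot(P[...,0]-e[0],P[...,1]-e[1])<.06)
    h=np.histogram(z[near],np.arange(0,.26,.005)); print(n,[(round(b,3),c) for c,b in zip(*h) if c>60])
rel(.4304,-.2684,.17)
E
```

```text
[ 0.4258 -0.2677  0.1768]
wrist [(np.float64(0.0), np.int64(1347)), (np.float64(0.01), np.int64(721)), (np.float64(0.015), np.int64(7016)), (np.float64(0.025), np.int64(159)), (np.float64(0.125), np.int64(472)), (np.float64(0.13), np.int64(859)), (np.float64(0.135), np.int64(12047)), (np.float64(0.14), np.int64(824)), (np.float64(0.145), np.int64(642)), (np.float64(0.15), np.int64(284)), (np.float64(0.155), np.int64(529)), (np.float64(0.16), np.int64(736)), (np.float64(0.165), np.int64(814)), (np.float64(0.17), np.int64(1269)), (np.float64(0.175), np.int64(2734)), (np.float64(0.18), np.int64(661)), (np.float64(0.185), np.int64(1208)), (np.float64(0.19), np.int64(682)), (np.float64(0.195), np.int64(2070)), (np.float64(0.2), np.int64(2845)), (np.float64(0.205), np.int64(7947)), (np.float64(0.21), np.int64(3987)), (np.float64(0.215), np.int64(4582)), (np.float64(0.22), np.int64(6533)), (np.float64(0.225), np.int64(8739)), (np.float64(0.23), np.int64(9603)), (np.float64(0.235), np.int64(9138)), (np.float64(0.24), np.int64(2884)), (np.float64(0.245), np.int64(1915))]
top [(np.float64(0.0), np.int64(342)), (np.float64(0.01), np.int64(634)), (np.float64(0.015), np.int64(959)), (np.float64(0.13), np.int64(189)), (np.float64(0.135), np.int64(789)), (np.float64(0.24), np.int64(61)), (np.float64(0.245), np.int64(88)), (np.float64(0.25), np.int64(105))]
shift cm [0.37 0.2  0.73] tool y dir deg -71.0 toolx [ 0.95  0.33 -0.  ]
```

View pics/wrist4.png

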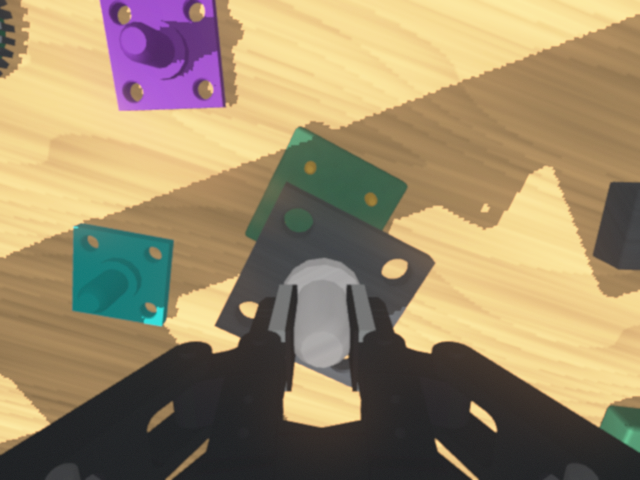

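```bash
python3 - <<'E'
from h import *
for n in ('wrist','top'):
    im,d,K,T=load(n)
    P=cloud(d,K,T); z=P[...,2]
    near=(d>0)&(np.hypot(P[...,0]-.4258,P[...,1]+.2677)<.07)
    m=near&(z>.127)&(z<.1445); g=cv2.cvtColor(im,cv2.COLOR_BGR2HSV)
    m=cv2.morphologyEx(m.astype(np.uint8),cv2.MORPH_OPEN,np.ones((3,3)))>0
    k=plane(P[m]); r=P[...,2]-P[...,0]*k[0]-P[...,1]*k[1]-k[2]
    m2=m&(abs(r)<.0015); b=cv2.minAreaRect(P[m2][:,:2].astype(np.float32)*1000)
    print(n,'tilt',k[:2].round(3),'z',(k[0]*.4258-k[1]*.2677+k[2]).round(4),b)
    s=near&(z>.025)&(z<.034); c,l,st,ce=cv2.connectedComponentsWithStats(s.astype(np.uint8))
    for i in range(1,c):
        if st[i,4]>6: print('stud',P[l==i].mean(0).round(4),st[i,4])
    s=(d>0)&(z>.012)&(z<.021)&(np.hypot(P[...,0]-.4304,P[...,1]+.2684)<.067)
    print('plate',cv2.minAreaRect(P[s][:,:2].astype(np.float32)*1000))
# expected studs from initial top
a=np.radians(-8.5)
for sx,sy in ((24,24),(24,-24)): print('exp stud',.4304*1000+sx*np.cos(a)-sy*np.sin(a),-268.4+sx*np.sin(a)+sy*np.cos(a))
E
```

```text
wrist tilt [-0.002  0.001] z 0.1369 ((423.07952880859375, -268.66571044921875), (72.28727722167969, 72.940185546875), 81.26696014404297)
stud [ 0.4596 -0.2474  0.0287] 106
stud [ 0.4523 -0.2943  0.0284] 101
plate ((432.2670593261719, -267.5536804199219), (90.03205108642578, 89.22357177734375), 81.2326889038086)
top tilt [0.003 0.   ] z 0.1365 ((423.11163330078125, -263.39093017578125), (61.712440490722656, 72.67798614501953), 82.7901611328125)
stud [ 0.4576 -0.2479  0.0276] 20
stud [ 0.4106 -0.2405  0.0283] 19
plate ((430.36883544921875, -267.9886474609375), (90.16561126708984, 89.72260284423828), 81.33177947998047)
exp stud 457.6838065877966 -248.2110451464246
exp stud 450.58895485357533 -295.6838065877966
```

Emit:
move_arm(rows=[0,0.8,0.2,4,0,0,0.8,0.2,8,0,0,0.8,0.2,9,0,0,0.8,0.2,9,0])

```text
t: 5.1
ee_pos: [0.4339, -0.2676, 0.0876]
tool_rot: [0.986, 0.165, -0.0, -0.0]
force: [-0.1, -0.9, -2.9]
grip_width: 0.0194
grasp_force: 79.2
```

```bash
cat > m.py <<'E'
from h import *
s=sensors.state();e=np.array(s['ee_pos']);print(e.round(4))
for n in ('wrist','top'):
    im,d,K,T=snap(n,n+'5')
    P=cloud(d,K,T); z=P[...,2]; zt=e[2]-.040
    near=(d>0)&(np.hypot(P[...,0]-e[0],P[...,1]-e[1])<.07)
    m=near&(abs(z-zt)<.006)
    m=cv2.morphologyEx(m.astype(np.uint8),cv2.MORPH_OPEN,np.ones((3,3)))>0
    k=plane(P[m]); r=P[...,2]-P[...,0]*k[0]-P[...,1]*k[1]-k[2]
    m2=m&(abs(r)<.0015); b=cv2.minAreaRect(P[m2][:,:2].astype(np.float32)*1000)
    print(n,'tilt',k[:2].round(3),'z',(k[0]*e[0]+k[1]*e[1]+k[2]).round(4),b)
    s=(d>0)&(z>.012)&(z<.021)&(np.hypot(P[...,0]-.4304,P[...,1]+.2684)<.067)
    print('plate',cv2.minAreaRect(P[s][:,:2].astype(np.float32)*1000))
E
python3 m.py
```

```text
[ 0.4339 -0.2676  0.0876]
wrist tilt [-0.002  0.   ] z 0.0477 ((431.165283203125, -268.52825927734375), (72.24432373046875, 73.14139556884766), 81.17922973632812)
plate ((432.3072509765625, -267.3217468261719), (89.56724548339844, 89.53634643554688), 81.2320785522461)
top tilt [ 0.002 -0.007] z 0.0482 ((432.2447814941406, -259.3865051269531), (51.27120590209961, 72.13408660888672), 82.05380249023438)
plate ((431.30194091796875, -261.7607727050781), (78.09605407714844, 89.92835998535156), 81.12550354003906)
```

View pics/wrist5.png

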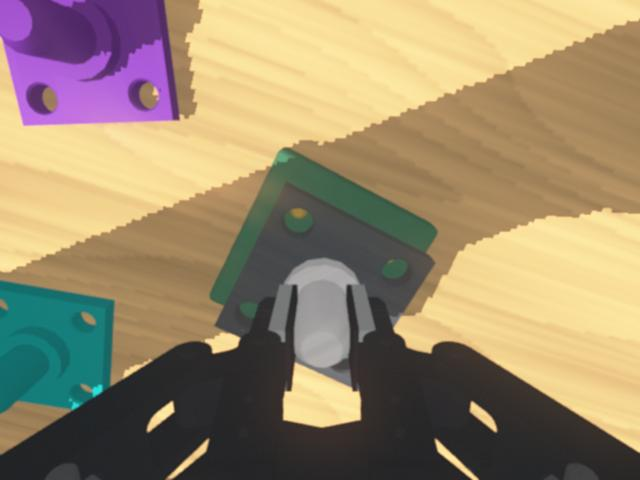

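Emit:
move_arm(rows=[0,0.13,-0.07,0,0,0,0.13,-0.07,0.6,0,0,0.13,-0.07,1.0,0,0,0.13,-0.07,1.4,0,0,0.13,-0.07,1.4,0])

```text
t: 5.82
ee_pos: [0.4342, -0.2668, 0.0732]
tool_rot: [0.986, 0.164, -0.0, -0.001]
force: [-0.2, 0.2, -2.7]
grip_width: 0.019
grasp_force: 79.2
```

```bash
python3 m.py
```

```text
[ 0.4342 -0.2668  0.0732]
wrist tilt [-0.003  0.   ] z 0.0333 ((431.3411865234375, -267.8186950683594), (72.30086517333984, 73.15159606933594), 81.19639587402344)
plate ((432.2019958496094, -267.28814697265625), (89.4955825805664, 89.79731750488281), 81.21375274658203)
top tilt [-0.006  0.009] z 0.0328 ((432.2184143066406, -256.2692565917969), (47.354679107666016, 71.92121887207031), 81.80020141601562)
plate ((431.8065185546875, -258.7131652832031), (71.266357421875, 89.91814422607422), 81.23797607421875)
```

Emit:
move_arm(rows=[0,0.1,0,0.3,0,0,0.1,0,0.55,0,0,0.1,0,0.65,0,0,0.1,0,0.65,0])

```text
t: 6.42
ee_pos: [0.4355, -0.2667, 0.0672]
tool_rot: [0.986, 0.164, -0.0, -0.0]
force: [1.0, 0.5, -3.1]
grip_width: 0.0199
grasp_force: 79.2
```

Emit:
move_arm(rows=[0,0,0,0.1,0,0,0,0,0.15,0,0,0,0,0.15,0])

```text
t: 6.8
ee_pos: [0.4356, -0.2669, 0.066]
tool_rot: [0.986, 0.164, 0.0, 0.0]
force: [-0.5, -0.5, -2.2]
grip_width: 0.0193
grasp_force: 79.3
```

Emit:
move_arm(rows=[1,0,0,0,0,1,0,0,0,0,1,0,0,-1,0,1,0,0,-6,0,1,0,0,-10,0])

```text
t: 7.42
ee_pos: [0.436, -0.2671, 0.1682]
tool_rot: [0.986, 0.164, 0.001, 0.001]
force: [0.0, 0.6, 0.3]
grip_width: 0.0853
grasp_force: 0.0
```

```bash
cat > f.py <<'E'
from h import *
import sys
s=sensors.state();e=np.array(s['ee_pos']);print(e.round(4))
im,d,K,T=snap('wrist',sys.argv[1])
P=cloud(d,K,T); z=P[...,2]
near=(d>0)&(np.hypot(P[...,0]-.432,P[...,1]+.267)<.075)
for a,b in ((.012,.02),(.0225,.031),(.055,.075)):
    m=near&(z>a)&(z<b); 
    if m.sum()<50: print('few');continue
    m=cv2.morphologyEx(m.astype(np.uint8),cv2.MORPH_OPEN,np.ones((3,3)))>0
    p=P[m];k=plane(p); print(a,m.sum(),'z',np.median(p[:,2]),'tilt',k[:2].round(3),cv2.minAreaRect(p[:,:2].astype(np.float32)*1000))
E
python3 f.py w6; python3 -c "
from h import *
rel(.6415,.1009,.15)"
```

```text
[ 0.436  -0.2671  0.1682]
0.012 4686 z 0.015966836684001576 tilt [0.    0.001] ((431.9819030761719, -267.4925537109375), (90.07788848876953, 89.95076751708984), 81.22944641113281)
0.0225 7768 z 0.02612946858719268 tilt [-0.     0.001] ((432.9399719238281, -267.8861999511719), (71.94903564453125, 72.51959228515625), 81.22006225585938)
0.055 1069 z 0.06652993014951475 tilt [-0.17  -0.051] ((433.61102294921875, -267.54205322265625), (21.11849021911621, 21.3375186920166), 10.734387397766113)
shift cm [ 31.15 -28.51   2.31] tool y dir deg -71.1 toolx [0.95 0.32 0.01]
```

The flange is seated: its plate top is at z 0.026 and level, with under 1 mm offset. Next is the spacer.

Emit:
move_arm(rows=[1,31.1,-28.5,0,0,1,31.1,-28.5,0,0,1,31.1,-28.5,0,0,1,31.1,-28.5,0,0,1,31.1,-28.5,0,0])

```text
t: 8.1
ee_pos: [0.5863, 0.0094, 0.1669]
tool_rot: [0.986, 0.164, 0.001, 0.0]
force: [0.7, -0.4, 0.3]
grip_width: 0.0856
grasp_force: 0.0
```

```bash
python3 -c "
from h import *
rel(.6415,.1009,.13)"
```

```text
shift cm [ 8.18 -6.87  3.7 ] tool y dir deg -71.1 toolx [0.95 0.32 0.  ]
```

Emit:
move_arm(rows=[1,8.2,-6.9,0,0,1,8.2,-6.9,3.7,0,1,8.2,-6.9,6,0,1,8.2,-6.9,6,0,1,8.2,-6.9,6,0])

```text
t: 8.72
ee_pos: [0.6411, 0.099, 0.1072]
tool_rot: [0.986, 0.164, 0.001, 0.0]
force: [0.8, -0.2, 0.0]
grip_width: 0.0857
grasp_force: 0.0
```

```bash
python3 - <<'E'
from h import *
im,d,K,T=snap('wrist','w7')
P=cloud(d,K,T); g=cv2.cvtColor(im,cv2.COLOR_BGR2HSV)
S=(abs(g[...,0].astype(int)-112)<14)&(g[...,1]>130)&(d>0)&(abs(P[...,2]-.008)<.005)&(np.hypot(P[...,0]-.6415,P[...,1]-.1009)<.05)
p=P[S&(P[...,2]>.005)]; (c,r)=cv2.minEnclosingCircle(p[:,:2].astype(np.float32)*1000); print(len(p),c,r,np.median(p[:,2]),p[:,2].max())
print(sensors.state()['ee_pos']); rel(c[0]/1e3,c[1]/1e3,.027)
E
```

```text
1174 (642.76953125, 103.4206314086914) 19.132183074951172 0.007957155206592063 0.009776397225735546
[0.64150095 0.09881688 0.10784415]
shift cm [ 0.24 -0.4   8.08] tool y dir deg -71.2 toolx [0.95 0.32 0.  ]
```

View pics/w7.png

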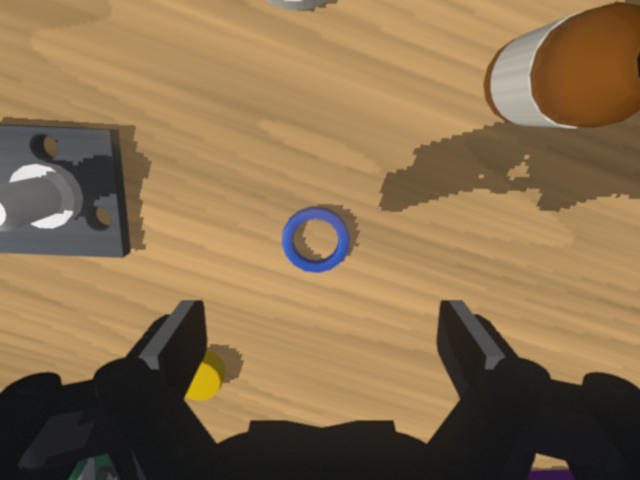

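The ring is at (316,240), between the open fingers, and the tin at (205,375) is clear of the finger path.

Emit:
move_arm(rows=[1,0.24,-0.4,4,0,1,0.24,-0.4,7.5,0,0.5,0.24,-0.4,8.3,0,0,0.24,-0.4,8.4,0,0,0.24,-0.4,8.4,0], grip_force=25)

```text
t: 9.4
ee_pos: [0.6433, 0.1037, 0.0244]
tool_rot: [0.986, 0.164, 0.002, 0.0]
force: [0.2, -0.1, 0.1]
grip_width: 0.0384
grasp_force: 25.1
```

Emit:
move_arm(rows=[0,0,0,0,0,0,0,0,0,0,0,0,0,0,0,0,0,0,-4,0,0,0,0,-8,0])

```text
t: 10.02
ee_pos: [0.6406, 0.1041, 0.1021]
tool_rot: [0.986, 0.164, -0.001, -0.0]
force: [1.1, -0.5, 0.5]
grip_width: 0.0387
grasp_force: 25.3
```

```bash
cat > sp.py <<'E'
from h import *
import sys
e=np.array(sensors.state()['ee_pos'])
im,d,K,T=snap('wrist',sys.argv[1])
P=cloud(d,K,T); g=cv2.cvtColor(im,cv2.COLOR_BGR2HSV)
S=(abs(g[...,0].astype(int)-112)<14)&(g[...,1]>130)&(d>0)&(np.hypot(P[...,0]-e[0],P[...,1]-e[1])<.05)&(P[...,2]<e[2]+.02)
p=P[S]; zt=np.percentile(p[:,2],90); print('top z',zt,'rel tcp',zt-e[2])
p=p[abs(p[:,2]-np.median(p[:,2]))<.004]; k=plane(p);print('tilt',k)
(c,r)=cv2.minEnclosingCircle(p[:,:2].astype(np.float32)*1000); print(len(p),c,r,'tcp',e)
rel(.4335,-.2677,.15)
E
python3 sp.py w8
```

```text
top z 0.08648486224115244 rel tcp -0.01562322379260847
tilt [-0.00212015  0.00191834  0.08688631]
3830 (640.583984375, 103.49803161621094) 20.016738891601562 tcp [0.64060305 0.10406062 0.10210809]
shift cm [-32.03  28.35  -4.28] tool y dir deg -71.1 toolx [0.95 0.32 0.01]
```

View pics/w8.png

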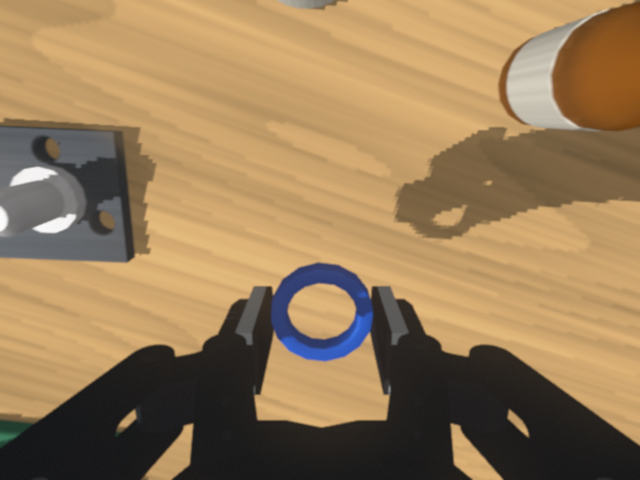

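The ring is held level and centred on the TCP. I carry it over to the spindle.

Emit:
move_arm(rows=[0,-1,1,-4,0,0,-32,28.3,-5,0,0,-32,28.3,-5,0,0,-32,28.3,-5,0,0,-32,28.3,-5,0])

```text
t: 10.7
ee_pos: [0.5101, -0.1271, 0.1482]
tool_rot: [0.986, 0.164, 0.0, 0.0]
force: [-0.0, -1.3, -0.0]
grip_width: 0.0385
grasp_force: 25.3
```

```bash
python3 -c "
from h import *
rel(.4335,-.2677,.15)"
```

```text
shift cm [-11.8   10.82  -0.19] tool y dir deg -71.1 toolx [0.95 0.32 0.  ]
```

Emit:
move_arm(rows=[0,-11.8,10.8,-0.5,0,0,-11.8,10.8,-0.5,0,0,-11.8,10.8,1,0,0,-11.8,10.8,1.5,0,0,-11.8,10.8,1.5,0])

```text
t: 11.32
ee_pos: [0.4343, -0.2654, 0.1324]
tool_rot: [0.986, 0.164, -0.0, -0.001]
force: [-0.6, 0.7, -0.3]
grip_width: 0.0388
grasp_force: 25.4
```

```bash
python3 sp.py w9; python3 - <<'E'
from h import *
im,d,K,T=load('wrist'); P=cloud(d,K,T); z=P[...,2]
near=(d>0)&(np.hypot(P[...,0]-.4335,P[...,1]+.2677)<.06)
for a,b in ((.0225,.0285),(.04,.075)):
    m=near&(z>a)&(z<b); p=P[m]; print(a,m.sum(),cv2.minAreaRect(p[:,:2].astype(np.float32)*1000) if m.sum()>20 else '')
E
```

```text
top z 0.1167716966075018 rel tcp -0.015593410573911934
tilt [-0.00696818  0.00211512  0.11961138]
4279 (434.3379821777344, -265.25177001953125) 19.70389747619629 tcp [ 0.43426082 -0.26538109  0.13236511]
shift cm [-0.2   0.19 -1.72] tool y dir deg -71.1 toolx [0.95 0.32 0.  ]
0.0225 8826 ((432.8945007324219, -268.0276184082031), (72.28267669677734, 72.70629119873047), 81.28709411621094)
0.04 1044 ((433.5232238769531, -266.8959655761719), (20.059688568115234, 21.645109176635742), 77.46369171142578)
```

View pics/w9.png

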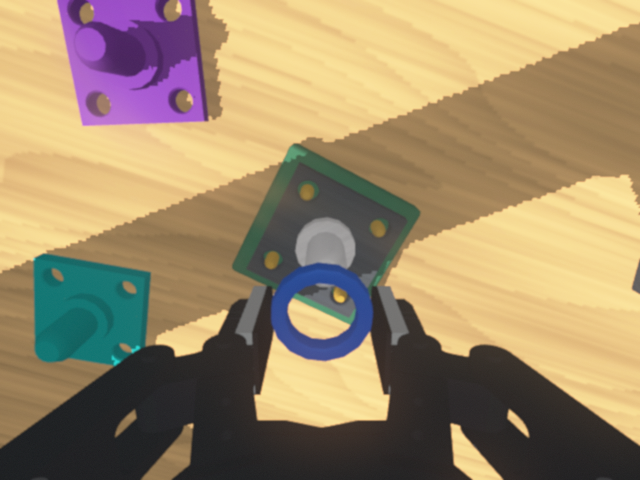

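Emit:
move_arm(rows=[0,-0.2,0.2,2.5,0,0,-0.2,0.2,4.5,0,0,-0.2,0.2,6,0,0,-0.2,0.2,7.2,0,0,-0.2,0.2,7.2,0])

```text
t: 12.0
ee_pos: [0.433, -0.2679, 0.0601]
tool_rot: [0.986, 0.164, -0.001, -0.001]
force: [0.1, -0.6, 0.4]
grip_width: 0.0385
grasp_force: 25.4
```

```bash
python3 sp.py w10
```

```text
top z 0.04449739437069445 rel tcp -0.015648512029403386
tilt [-0.00951942  0.00316414  0.04874357]
3162 (432.8205261230469, -268.1422424316406) 20.165348052978516 tcp [ 0.43302274 -0.26790637  0.06014591]
shift cm [ 0.03 -0.07 -8.92] tool y dir deg -71.1 toolx [ 0.95  0.32 -0.  ]
```

View pics/w10.png

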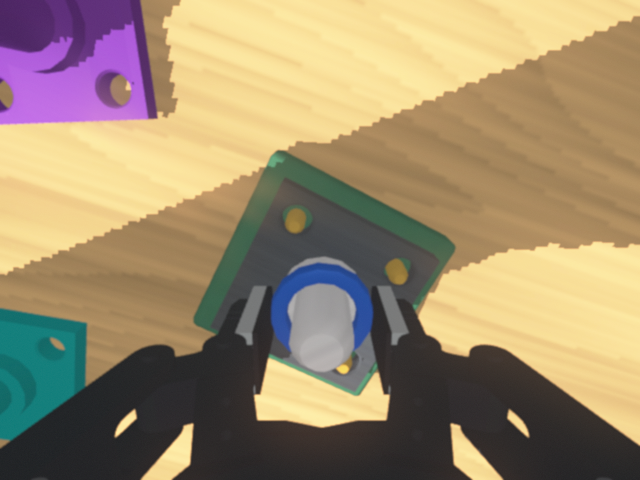

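The spindle is inside the ring. I lower it and release.

Emit:
move_arm(rows=[0,0,0,0.25,0,0,0,0,0.25,0,1,0,0,0.25,0,1,0,0,0.2,0,1,0,0,-6,0])

```text
t: 12.68
ee_pos: [0.4294, -0.2654, 0.116]
tool_rot: [0.986, 0.164, -0.005, -0.006]
force: [1.1, -0.2, 0.3]
grip_width: 0.0852
grasp_force: 0.0
```

Emit:
move_arm(rows=[1,0,0,-5,0,1,0,0,-5,0])

```text
t: 12.92
ee_pos: [0.4363, -0.2713, 0.1764]
tool_rot: [0.986, 0.164, 0.004, 0.005]
force: [0.3, -0.2, -0.6]
grip_width: 0.0857
grasp_force: 0.0
```

```bash
python3 sp.py w11; python3 - <<'E'
from h import *
im,d,K,T=load('wrist'); P=cloud(d,K,T); z=P[...,2]
near=(d>0)&(np.hypot(P[...,0]-.4335,P[...,1]+.2677)<.06)
for a,b in ((.0225,.0295),(.038,.046),(.055,.075)):
    m=near&(z>a)&(z<b); p=P[m]; print(a,m.sum(),np.median(p[:,2]),cv2.minAreaRect(p[:,:2].astype(np.float32)*1000) if m.sum()>20 else '')
print('gear');rel(.4685,.0095,.15)
E
```

```text
top z 0.04285757936624084 rel tcp -0.1335022634824077
tilt [-0.00398506 -0.00240419  0.04304187]
952 (433.3215637207031, -268.7424621582031) 19.679500579833984 tcp [ 0.43628034 -0.27132048  0.17635984]
shift cm [-0.05 -0.26  2.36] tool y dir deg -71.1 toolx [0.95 0.32 0.  ]
0.0225 6793 0.02611167877146358 ((432.88787841796875, -267.8240661621094), (72.229736328125, 72.51512145996094), 81.21896362304688)
0.038 1305 0.04184409187163528 ((433.2833557128906, -268.99652099609375), (38.84056091308594, 38.9412727355957), 36.128143310546875)
0.055 1005 0.0665549061459331 ((433.30950927734375, -267.5059814453125), (21.527498245239258, 21.546977996826172), 25.99734115600586)
gear
shift cm [ 12.24 -25.35   2.26] tool y dir deg -71.1 toolx [0.95 0.32 0.  ]
```

The spacer is seated with its top at z 0.042. Now the gear.

Emit:
move_arm(rows=[1,12.2,-25.3,0,0,1,12.2,-25.3,0,0,1,12.2,-25.3,0,0,1,12.2,-25.3,0,0,1,12.2,-25.3,2,0])

```text
t: 13.6
ee_pos: [0.4667, 0.013, 0.1505]
tool_rot: [0.986, 0.166, 0.0, -0.0]
force: [0.4, -0.7, -0.5]
grip_width: 0.0853
grasp_force: 0.0
```

Emit:
move_arm(rows=[1,0,0,3,0,1,0,0,3,0,1,0,0,3,0])

```text
t: 13.98
ee_pos: [0.4666, 0.0099, 0.1208]
tool_rot: [0.986, 0.164, -0.0, -0.0]
force: [0.8, -0.2, 0.3]
grip_width: 0.0853
grasp_force: 0.0
```

```bash
cat > gr.py <<'E'
from h import *
import sys
e=np.array(sensors.state()['ee_pos']); x,y,a,b=map(float,sys.argv[2:6])
im,d,K,T=snap('wrist',sys.argv[1])
P=cloud(d,K,T); z=P[...,2]
p=P[(d>0)&(np.hypot(P[...,0]-x,P[...,1]-y)<.05)&(z>a)&(z<b)]
(c,r)=cv2.minEnclosingCircle(p[:,:2].astype(np.float32)*1000); print(len(p),c,r,np.median(p[:,2]),'tcp',e,'tilt',plane(p)[:2])
rel(c[0]/1e3,c[1]/1e3,float(sys.argv[6]))
E
python3 gr.py w12 .4685 .0095 .027 .037 .036
```

```text
3031 (469.9424743652344, 10.48438835144043) 22.06302833557129 0.031915872635007544 tcp [0.46655794 0.00992995 0.12075553] tilt [-0.00134674  0.00039451]
shift cm [0.28 0.01 8.54] tool y dir deg -71.2 toolx [0.95 0.32 0.  ]
```

Emit:
move_arm(rows=[1,0.28,0,4,0,1,0.28,0,7.5,0,0.6,0.28,0,8.3,0,0,0.28,0,8.3,0,0,0.28,0,8.3,0], grip_force=70)

```text
t: 14.65
ee_pos: [0.471, 0.0107, 0.0399]
tool_rot: [0.986, 0.164, 0.002, 0.0]
force: [-0.6, -0.4, 1.0]
grip_width: 0.0412
grasp_force: 71.2
```

Emit:
move_arm(rows=[0,0,0,0,0,0,0,0,0,0,0,0,0,-4,0,0,0,0,-9,0,0,0,0,-12,0])

```text
t: 15.28
ee_pos: [0.4703, 0.011, 0.1605]
tool_rot: [0.986, 0.164, 0.002, 0.001]
force: [0.3, 0.4, -4.0]
grip_width: 0.0413
grasp_force: 73.2
```

```bash
cat > gg.py <<'E'
from h import *
import sys
e=np.array(sensors.state()['ee_pos']); off=-.024
im,d,K,T=snap('wrist',sys.argv[1]); P=cloud(d,K,T); z=P[...,2]-e[2]
near=(d>0)&(np.hypot(P[...,0]-e[0],P[...,1]-e[1])<.05)
h=np.histogram(z[near],np.arange(-.05,.01,.002)); print([(round(b,3),int(c)) for c,b in zip(*h) if c>100])
for a,b in ((-.030,-.022),(-.009,-.002)):
    p=P[near&(z>a)&(z<b)]
    if len(p)>30: print(a,len(p),cv2.minEnclosingCircle(p[:,:2].astype(np.float32)*1000),'z',np.median(p[:,2])-e[2],'tilt',plane(p)[:2])
print('tcp',e); rel(.4331,-.2680,.16)
E
python3 gg.py w13
```

```text
[(np.float64(-0.04), 172), (np.float64(-0.038), 359), (np.float64(-0.036), 518), (np.float64(-0.034), 583), (np.float64(-0.032), 640), (np.float64(-0.03), 3943), (np.float64(-0.028), 6899), (np.float64(-0.026), 325), (np.float64(-0.024), 363), (np.float64(-0.022), 392), (np.float64(-0.02), 465), (np.float64(-0.018), 521), (np.float64(-0.016), 571), (np.float64(-0.014), 632), (np.float64(-0.012), 672), (np.float64(-0.01), 3085), (np.float64(-0.008), 3708), (np.float64(-0.006), 286), (np.float64(-0.004), 311), (np.float64(-0.002), 301), (np.float64(0.0), 342), (np.float64(0.002), 337), (np.float64(0.004), 388), (np.float64(0.006), 340)]
-0.03 11530 ((469.4320373535156, 10.607139587402344), 41.419715881347656) z -0.02772945624715223 tilt [0.00264132 0.00015105]
-0.009 6784 ((476.2640380859375, 13.117853164672852), 34.45182418823242) z -0.007778729108433746 tilt [0.0025819  0.00033893]
tcp [0.47033665 0.0109954  0.16048531]
shift cm [-12.78  25.08   0.41] tool y dir deg -71.1 toolx [0.95 0.32 0.01]
```

View pics/w13.png

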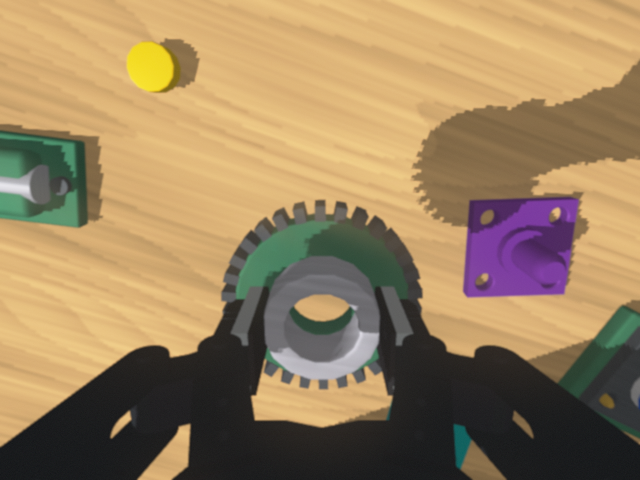

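The gear is held level by the collar. I carry it to the spindle.

Emit:
move_arm(rows=[0,-12.7,25.1,0,0,0,-12.7,25.1,0,0,0,-12.7,25.1,0,0,0,-12.7,25.1,0,0,0,-12.7,25.1,0,0])

```text
t: 15.95
ee_pos: [0.4294, -0.2703, 0.1571]
tool_rot: [0.987, 0.163, -0.0, 0.0]
force: [1.0, 0.4, -4.0]
grip_width: 0.0409
grasp_force: 73.3
```

Emit:
move_arm(rows=[0,0,0,0,0,0,0,0,0,0])

```text
t: 16.2
ee_pos: [0.4298, -0.2665, 0.1567]
tool_rot: [0.986, 0.164, -0.001, -0.001]
force: [-0.5, 0.0, -3.9]
grip_width: 0.0411
grasp_force: 73.3
```

```bash
python3 gg.py w14;  python3 - <<'E'
from h import *
im,d,K,T=load('wrist'); P=cloud(d,K,T); z=P[...,2]
near=(d>0)&(np.hypot(P[...,0]-.4335,P[...,1]+.2677)<.06)
for a,b in ((.0225,.0295),(.038,.046),(.055,.075)):
    m=near&(z>a)&(z<b); p=P[m]; print(a,m.sum(),cv2.minAreaRect(p[:,:2].astype(np.float32)*1000) if m.sum()>20 else '')
E
```

```text
[(np.float64(-0.04), 185), (np.float64(-0.038), 356), (np.float64(-0.036), 527), (np.float64(-0.034), 587), (np.float64(-0.032), 622), (np.float64(-0.03), 4521), (np.float64(-0.028), 6315), (np.float64(-0.026), 328), (np.float64(-0.024), 351), (np.float64(-0.022), 416), (np.float64(-0.02), 454), (np.float64(-0.018), 521), (np.float64(-0.016), 564), (np.float64(-0.014), 637), (np.float64(-0.012), 678), (np.float64(-0.01), 3039), (np.float64(-0.008), 3753), (np.float64(-0.006), 281), (np.float64(-0.004), 317), (np.float64(-0.002), 311), (np.float64(0.0), 321), (np.float64(0.002), 347), (np.float64(0.004), 368), (np.float64(0.006), 342)]
-0.03 11515 ((428.55419921875, -266.7355041503906), 41.50303649902344) z -0.027811540342286556 tilt [-0.00332057  0.00230724]
-0.009 6770 ((435.9324951171875, -264.39825439453125), 34.267433166503906) z -0.007760731102881141 tilt [-0.00209449  0.00140668]
tcp [ 0.42980979 -0.26650689  0.15672348]
shift cm [ 0.23  0.27 -0.31] tool y dir deg -71.1 toolx [ 0.95  0.32 -0.  ]
0.0225 3653 ((443.15460205078125, -269.4997253417969), (72.0183334350586, 51.723876953125), 81.2667465209961)
0.038 183 ((448.33050537109375, -265.28228759765625), (8.094234466552734, 27.64913558959961), 12.884804725646973)
0.055 0
```

Emit:
move_arm(rows=[0,0.38,0.26,0,0,0,0.38,0.26,2.5,0,0,0.38,0.26,4.2,0,0,0.38,0.26,4.2,0])

```text
t: 16.75
ee_pos: [0.4339, -0.267, 0.114]
tool_rot: [0.986, 0.165, -0.002, -0.002]
force: [0.6, 0.3, -3.5]
grip_width: 0.0414
grasp_force: 73.2
```

```bash
python3 gg.py w15 | grep -v '^\['
```

```text
-0.03 11464 ((432.40692138671875, -267.31988525390625), 41.708797454833984) z -0.027855410699801478 tilt [-0.00521483  0.00390026]
-0.009 6729 ((440.2234191894531, -264.9570617675781), 34.24826431274414) z -0.0077722376647653135 tilt [-0.00407565  0.00228727]
tcp [ 0.43386573 -0.26703268  0.11397713]
shift cm [-0.15 -0.05 -4.49] tool y dir deg -71.1 toolx [ 0.95  0.32 -0.  ]
```

Emit:
move_arm(rows=[0,0.05,0.07,0.6,0,0,0.05,0.07,1.4,0,0,0.05,0.07,2.2,0,0,0.05,0.07,2.9,0,0,0.05,0.07,2.9,0])

```text
t: 17.42
ee_pos: [0.4351, -0.2688, 0.0859]
tool_rot: [0.986, 0.164, -0.001, -0.001]
force: [-0.0, -0.9, -3.0]
grip_width: 0.0408
grasp_force: 73.3
```

Emit:
move_arm(rows=[0,0,0,0.2,0,0,0,0,0.3,0,0,0,0,0.3,0])

```text
t: 17.8
ee_pos: [0.4357, -0.2693, 0.084]
tool_rot: [0.986, 0.164, 0.0, 0.0]
force: [-0.0, 0.1, -3.4]
grip_width: 0.0407
grasp_force: 73.3
```

Emit:
move_arm(rows=[0,-0.08,-0.12,0,0,0,-0.08,-0.12,0.15,0,0,-0.08,-0.12,0.25,0,0,-0.08,-0.12,0.25,0])

```text
t: 18.3
ee_pos: [0.4345, -0.2684, 0.0818]
tool_rot: [0.986, 0.164, -0.0, -0.0]
force: [-2.0, 1.6, 1.8]
grip_width: 0.041
grasp_force: 73.8
```

```bash
python3 gg.py w16 | grep -v '^\['
```

```text
-0.03 11106 ((433.5318298339844, -268.751708984375), 41.43217086791992) z -0.027753822392401414 tilt [-0.00164763  0.00051153]
-0.009 6778 ((440.65716552734375, -266.3095703125), 34.36904525756836) z -0.007740783288302772 tilt [-5.65534834e-05  1.50166689e-03]
tcp [ 0.43453438 -0.26839827  0.0818373 ]
shift cm [-0.13 -0.09 -7.81] tool y dir deg -71.1 toolx [ 0.95  0.32 -0.  ]
```

Force contact has appeared, so the gear is down. I release and back off.

Emit:
move_arm(rows=[1,0,0,0,0,1,0,0,0,0,1,0,0,-1,0,1,0,0,-5,0,1,0,0,-9,0])

```text
t: 18.98
ee_pos: [0.4345, -0.2683, 0.1728]
tool_rot: [0.986, 0.164, -0.0, -0.0]
force: [0.3, -0.9, 0.1]
grip_width: 0.0855
grasp_force: 0.0
```

Emit:
move_arm(rows=[1,0,0,0,0])

```text
t: 19.1
ee_pos: [0.4372, -0.2706, 0.1763]
tool_rot: [0.986, 0.164, 0.003, 0.004]
force: [0.9, -0.3, -0.5]
grip_width: 0.0849
grasp_force: 0.0
```

```bash
python3 - <<'E'
from h import *
im,d,K,T=snap('wrist','w17'); P=cloud(d,K,T); z=P[...,2]
near=(d>0)&(np.hypot(P[...,0]-.4335,P[...,1]+.2677)<.06)
for a,b in ((.05,.058),(.0635,.0695),(.0705,.079)):
    m=near&(z>a)&(z<b); p=P[m]; print(a,m.sum(),np.median(p[:,2]),plane(p)[:2],cv2.minEnclosingCircle(p[:,:2].astype(np.float32)*1000))
print('pinion');rel(.6133,-.2414,.15)
E
```

```text
0.05 7021 0.0540664138660174 [-8.56444137e-05  9.00224119e-04] ((433.5643615722656, -268.66748046875), 41.33061599731445)
0.0635 1081 0.06728425635195456 [-0.0323571  -0.01510357] ((439.47998046875, -266.9294128417969), 20.82924461364746)
0.0705 2560 0.07389780061717777 [-0.00057395 -0.00025229] ((433.9905090332031, -268.7116394042969), 21.81728744506836)
pinion
shift cm [17.69  3.08  2.46] tool y dir deg -71.1 toolx [0.95 0.32 0.  ]
```

The gear is seated: its disc top is at z 0.054, level and centred. Now the pinion.

Emit:
move_arm(rows=[1,17.7,3.1,-1,0,1,17.7,3.1,-1,0,1,17.7,3.1,2,0,1,17.7,3.1,5,0,1,17.7,3.1,5,0])

```text
t: 19.77
ee_pos: [0.609, -0.2381, 0.1159]
tool_rot: [0.986, 0.165, -0.004, -0.003]
force: [0.1, 0.4, 0.8]
grip_width: 0.0854
grasp_force: 0.0
```

```bash
python3 gr.py w18 .6140 -.2410 .040 .056 .055
```

```text
1268 (615.0425415039062, -240.6802978515625) 10.074278831481934 0.04797009454833846 tcp [ 0.60897259 -0.23812639  0.11585135] tilt [-0.0036312  -0.00177865]
shift cm [0.45 0.33 6.34] tool y dir deg -71.1 toolx [ 0.95  0.32 -0.  ]
```

Emit:
move_arm(rows=[1,0.4,0.3,3,0,1,0.4,0.3,5.5,0,0.5,0.4,0.3,6,0,0,0.4,0.3,6,0,0,0.4,0.3,6,0], grip_force=50)

```text
t: 20.45
ee_pos: [0.6178, -0.2427, 0.0635]
tool_rot: [0.986, 0.164, 0.001, 0.001]
force: [0.1, -0.2, 0.1]
grip_width: 0.032
grasp_force: 0.0
```

Emit:
move_arm(rows=[0,0,0,0,0,0,0,0,0,0,0,0,0,0,0,0,0,0,-5,0,0,0,0,-11,0])

```text
t: 21.08
ee_pos: [0.6151, -0.2411, 0.1699]
tool_rot: [0.986, 0.164, -0.002, -0.002]
force: [0.0, -0.0, -0.7]
grip_width: 0.0169
grasp_force: 49.0
```

```bash
python3 - <<'E'
from h import *
rel(.4094,.3299,.17)
s=sensors.state(); e=s['ee_pos']; print(s['joint_pos'].round(2))
im,d,K,T=snap('top'); P=cloud(d,K,T)
m=(d>0)&(np.hypot(P[...,0]-.4094,P[...,1]-.3299)<.035); print('site heights',np.percentile(P[m][:,2],[1,99]))
im,d,K,T=snap('wrist','w19')
E
```

```text
shift cm [ -0.97 -60.68   0.24] tool y dir deg -71.1 toolx [ 0.95  0.32 -0.  ]
[-0.5   0.46  1.39 -0.    1.3   0.74]
site heights [-0.00421769  0.00363027]
```

View pics/w19.png

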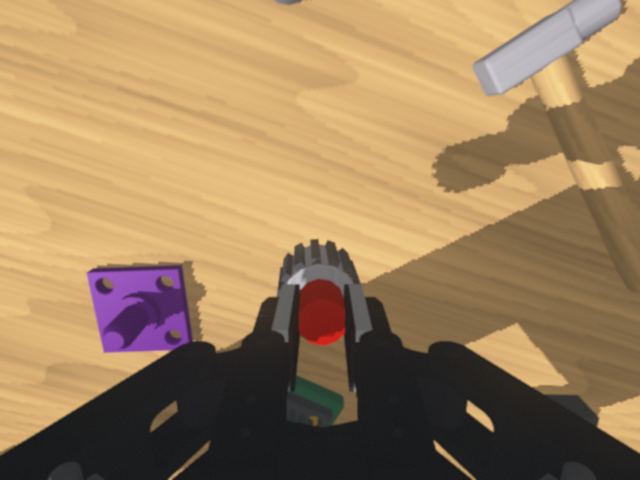

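The pinion is held upright by the boss. The placing site is empty in the top camera's depth. I carry it across.

Emit:
move_arm(rows=[0,-0.9,-60.7,0,0,0,-0.9,-60.7,0,0,0,-0.9,-60.7,0,0,0,-0.9,-60.7,0,0,0,-0.9,-60.7,0,0])

```text
t: 21.8
ee_pos: [0.51, 0.0539, 0.1709]
tool_rot: [0.986, 0.164, -0.0, -0.0]
force: [0.9, 0.8, -1.0]
grip_width: 0.0172
grasp_force: 49.1
```

```bash
python3 -c "
from h import *
rel(.4094,.3299,.17)"
```

```text
shift cm [ -0.59 -29.37   0.1 ] tool y dir deg -71.1 toolx [ 0.95  0.32 -0.  ]
```

Emit:
move_arm(rows=[0,-0.6,-29.4,0,0,0,-0.6,-29.4,0,0,0,-0.6,-29.4,0,0,0,-0.6,-29.4,0,0,0,-0.6,-29.4,0,0])

```text
t: 22.42
ee_pos: [0.4087, 0.3305, 0.171]
tool_rot: [0.986, 0.165, -0.0, -0.0]
force: [0.4, -0.4, -1.3]
grip_width: 0.0175
grasp_force: 49.1
```

Emit:
move_arm(rows=[0,0,0,5,0,0,0,0,8,0,0,0,0,8,0])

```text
t: 22.8
ee_pos: [0.4074, 0.327, 0.0882]
tool_rot: [0.986, 0.164, -0.004, 0.001]
force: [0.6, -0.8, -0.6]
grip_width: 0.0174
grasp_force: 49.2
```

```bash
python3 - <<'E'
from h import *
s=sensors.state(); e=s['ee_pos']; print(e)
im,d,K,T=snap('wrist','w20'); P=cloud(d,K,T); z=P[...,2]; g=cv2.cvtColor(im,cv2.COLOR_BGR2HSV)
near=(d>0)&(np.hypot(P[...,0]-e[0],P[...,1]-e[1])<.022)&(z<e[2]-.02)&(z>.01)
p=P[near]; print(len(p),'z range',np.percentile(p[:,2],[1,50,99]))
rel(.4094,.3299,.06)
E
```

```text
[0.40741751 0.32702779 0.08821285]
3419 z range [0.02715137 0.05246051 0.06781088]
shift cm [ 0.09 -0.19  3.03] tool y dir deg -71.1 toolx [ 0.95  0.32 -0.  ]
```

Emit:
move_arm(rows=[0,0.1,-0.2,1.2,0,0,0.1,-0.2,2,0,0,0.1,-0.2,2.4,0,0,0.1,-0.2,2.4,0])

```text
t: 23.35
ee_pos: [0.4105, 0.3305, 0.0672]
tool_rot: [0.986, 0.164, -0.0, 0.0]
force: [0.1, 0.8, -1.5]
grip_width: 0.0173
grasp_force: 49.2
```

Emit:
move_arm(rows=[0,0,0,0.15,0,0,0,0,0.15,0])

```text
t: 23.6
ee_pos: [0.4107, 0.3307, 0.0661]
tool_rot: [0.986, 0.164, 0.0, -0.0]
force: [0.5, 0.4, -1.5]
grip_width: 0.0172
grasp_force: 49.2
```

```bash
python3 - <<'E'
from h import *
s=sensors.state(); e=s['ee_pos']; print(e)
im,d,K,T=snap('wrist'); P=cloud(d,K,T); z=P[...,2]
near=(d>0)&(np.hypot(P[...,0]-e[0],P[...,1]-e[1])<.022)&(z<e[2]-.01)&(z>-.005)
h=np.histogram(z[near],np.arange(0,.06,.002)); print([(round(b,3),int(c)) for c,b in zip(*h)])
E
```

```text
[0.41073483 0.33067518 0.06605499]
[(np.float64(0.0), 958), (np.float64(0.002), 6), (np.float64(0.004), 61), (np.float64(0.006), 93), (np.float64(0.008), 99), (np.float64(0.01), 102), (np.float64(0.012), 90), (np.float64(0.014), 105), (np.float64(0.016), 96), (np.float64(0.018), 105), (np.float64(0.02), 125), (np.float64(0.022), 129), (np.float64(0.024), 137), (np.float64(0.026), 169), (np.float64(0.028), 250), (np.float64(0.03), 1031), (np.float64(0.032), 208), (np.float64(0.034), 79), (np.float64(0.036), 88), (np.float64(0.038), 84), (np.float64(0.04), 94), (np.float64(0.042), 90), (np.float64(0.044), 163), (np.float64(0.046), 213), (np.float64(0.048), 258), (np.float64(0.05), 1728), (np.float64(0.052), 454), (np.float64(0.054), 177), (np.float64(0.056), 12)]
```

The pinion is about 3 mm above the bench.

Emit:
move_arm(rows=[0,0,0,0.15,0,0,0,0,0.25,0,0,0,0,0.32,0,0,0,0,0.32,0])

```text
t: 24.15
ee_pos: [0.4111, 0.3309, 0.0634]
tool_rot: [0.986, 0.164, 0.0, -0.0]
force: [-1.7, -0.1, 4.4]
grip_width: 0.0172
grasp_force: 49.7
```

Emit:
move_arm(rows=[1,0,0,0,0,1,0,0,0,0,1,0,0,-1,0,1,0,0,-5,0,1,0,0,-11,0])

```text
t: 24.78
ee_pos: [0.4091, 0.3297, 0.1723]
tool_rot: [0.986, 0.164, -0.002, 0.001]
force: [0.2, 1.4, 0.2]
grip_width: 0.0852
grasp_force: 0.0
```

Emit:
move_arm(rows=[1,14,0,-6,0,1,14,0,-6,0,1,14,0,-6,0,1,14,0,-6,0])

```text
t: 25.28
ee_pos: [0.5451, 0.3764, 0.2344]
tool_rot: [0.987, 0.164, 0.002, -0.0]
force: [-0.4, 0.4, 0.5]
grip_width: 0.0855
grasp_force: 0.0
```

```bash
python3 - <<'E'
from h import *
im,d,K,T=snap('top','top_end'); P=cloud(d,K,T); z=P[...,2]
def reg(n,x,y,r,a,b):
    p=P[(d>0)&(np.hypot(P[...,0]-x,P[...,1]-y)<r)&(z>a)&(z<b)]
    c,R=cv2.minEnclosingCircle(p[:,:2].astype(np.float32)*1000); print(n,len(p),np.round(c,1),round(R,1),np.median(p[:,2]).round(4)); return np.array(c)
c=reg('boss',.41,.33,.03,.042,.056); reg('pinion body',.41,.33,.03,.015,.035)
a=np.radians(11.45); v=c-[429.9,229]; print('in block frame',v@[np.cos(a),np.sin(a)],v@[-np.sin(a),np.cos(a)])
reg('gear',.4304,-.2684,.05,.05,.058);reg('collar',.4304,-.2684,.03,.071,.08);reg('tin',.531,.143,.03,.01,.02);reg('f3',.62,.2485,.02,.035,.06)
E
```

```text
boss 136 [407.2 330.2] 10.2 0.0477
pinion body 287 [406.6 330.8] 19.2 0.027
in block frame -2.1788597735809794 103.74547126123765
gear 1315 [ 432.1 -269.9] 41.3 0.0535
collar 359 [ 432.2 -269.2] 21.9 0.0733
tin 242 [531.1 143.6] 14.9 0.0135
f3 164 [620.1 249.3] 11.5 0.0496
```

View pics/top_end.png

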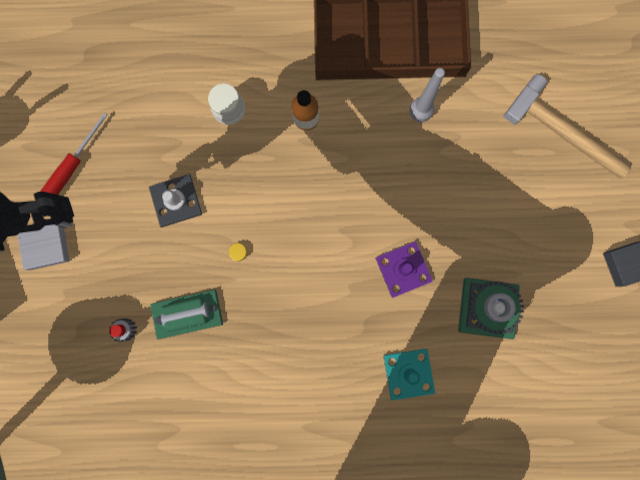

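The final top view shows the gear stacked at (498,307) on the plate and the pinion at (121,330), in line with the block. The tin and the three-hole flange measure where they were, and the bottle still stands at (305,110). I hand the job in.

```bash
python3 -c "
from rig import ctrl
print(ctrl.hand_in())"
```

```text
the job is handed in; nothing more can be done
None
```

The job is handed in: flange, spacer and gear measured seated on the stud plate and the pinion stands 104 mm left of the bearing block's centre, 2 mm off its axis; the hand-in returned no verdict.

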